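Swap the sprockets of two bicycle hubs

TASK

The sprockets sit on the wrong hubs: swap them, using the clear bench as a resting place, so that the big sprocket is fully home on the large-flange hub and the little one on the small-flange hub, sleeve down. Then lay a lockring flat on each sprocket, over the axle end, ready to be screwed down: the wide one on the big sprocket, the narrow one on the little sprocket. Leave the ratchet and the loose wheel axle where they lie.

Things in the scene. Friction and masses are not known exactly. Their poses are not given: they have to be found in the camera images.
- hub_large_seat (a point): Large-flange bicycle hub, two spoke flanges 84 mm across, upright, fixed by a wood block 84x84x28 on the bench. Point: its seat, mid of the flat shoulder (45 across, 92 above the bench) a sprocket sits on; z up along the axis. Above it: splined body 32 across up to 6 mm, tapering to 21 at 16.5, then axle end 19 across, up to 33 mm. Starts with the little sprocket.
- hub_small_seat (a point): Small-flange bicycle hub, two spoke flanges 56 mm across, upright, fixed by a wood block 84x84x28 on the bench. Point: its seat, mid of the flat shoulder (45 across, 92 above the bench) a sprocket sits on; z up along the axis. Above it: splined body 32 across up to 6 mm, tapering to 21 at 16.5, then axle end 19 across, up to 33 mm. Starts with the big sprocket.
- sprocket_big_centre (a point): Big sprocket, 15 teeth, 66 mm across the teeth. A 5 mm thick toothed plate on top of a sleeve 42 across, 12 high; 17 high in all; bore 35 right through. Slips off and on along the axis, no turning, sleeve always down. Point: its centre, 8.5 above its underside; z up. Grip it by the teeth: plate 3.5 to 8.5 above the point. Starts on the small-flange hub.
- sprocket_little_centre (a point): Little sprocket, 12 teeth, 54 mm across the teeth. A 5 mm thick toothed plate on top of a sleeve 42 across, 12 high; 17 high in all; bore 35 right through. Slips off and on along the axis, no turning, sleeve always down. Point: its centre, 8.5 above its underside; z up. Grip it by the teeth: plate 3.5 to 8.5 above the point. Starts on the large-flange hub.
- ring_wide_centre (a point): Wide lockring, 52 mm across, 10 high, bore 23, dark steel. Starts lying flat on the bench. Point: its centre, half-way up; z up. Drops loosely over the axle end and rests on the sprocket's plate: underside then 17 above the hub's seat. The bench midway between the two lockrings is clear for 45 mm around.
- ring_narrow_centre (a point): Narrow lockring, 42 mm across, 10 high, bore 23, dark steel. Starts lying flat on the bench. Point: its centre, half-way up; z up. Drops loosely over the axle end and rests on the sprocket's plate: underside then 17 above the hub's seat.
- ratchet_centre (a point): Ratchet handle, black grip and steel head, 38 x 190 x 30 mm, lying loose on the bench; this point is its middle, its y axis lies along the handle. To be left alone.
- wheel_axle_centre (a point): Loose bicycle wheel axle, a steel rod 122 mm long and 20 mm across with a black end, lying on the bench; this point is its middle, half-way up, its y axis lies along it. To be left alone.
There are look-alikes about, which are no part of the job. Leave any blue look-alike of the part that bears sprocket_big_centre alone.

How it is judged (in metres and radians):
At the end, for the whole second after the job is handed in: Big sprocket with wide lockring on the large-flange hub, little sprocket with narrow lockring on the small-flange hub: each within 6 mm of the hub axis, within 3 mm of its resting height, level within 0.1 rad, released and at rest; nothing else moved over 20 mm (horizontal distance between each of sprocket_big_centre, ring_wide_centre and hub_large_seat below 0.006 m and z of sprocket_big_centre in the frame of hub_large_seat between 0.0055 and 0.0115 m and angle between each of sprocket_big_centre, ring_wide_centre, sprocket_little_centre, ring_narrow_centre's own z axis and vertical below 0.1 rad and linear speed of each of sprocket_big, ring_wide, sprocket_little, ring_narrow below 0.01 m/s and z of ring_wide_centre in the frame of hub_large_seat between 0.019 and 0.025 m and horizontal distance between each of sprocket_little_centre, ring_narrow_centre and hub_small_seat below 0.006 m and z of sprocket_little_centre in the frame of hub_small_seat between 0.0055 and 0.0115 m and z of ring_narrow_centre in the frame of hub_small_seat between 0.019 and 0.025 m); the robot touches nothing.
It fails at once if the ratchet is pushed more than 20 mm (distance of ratchet_centre from where it was at the start of the episode above 0.02 m).
It fails at once if the loose axle is pushed more than 20 mm (distance of wheel_axle_centre from where it was at the start of the episode above 0.02 m).
It also fails if it takes over 106 s, if anything falls off the work surface, if the arm or the gripper's body presses on something with over 40 N, if the wrist force passes 120 N, or if a joint passes its speed limit or range.

ROBOT

A 6-joint arm with a two-finger parallel gripper is mounted at the origin on the work surface; the furniture and walls round the work are solid. World frame = base frame: x ahead of the robot, y to its left, z up, the work surface at z = 0. Lengths are in mm, angles in rad, forces in N, time in s.
With the tool pointing down it reaches from about 350 to 725 mm from the base axis. Payload 6 kg.
Tool frame: the origin (TCP) lies midway between the tips of the shut fingers; the grasp point (between the pads) lies 19 mm behind it (r.pinch_z is the z of the grasp point in the tool frame, in mm); z points along the fingers, y is the line along which they close (so a half turn about z gives the same grasp; the last joint's range is limited). The gripper opens to 85 mm and grips with 20 to 120 N. Pads are 22 mm wide; open, the fingers measure 114 mm over their backs; the gripper's body (76 mm by 85 mm) begins 54 mm behind the grasp point. The pads swing forward as they close: fully open they stand 13 mm farther back than shut.
Start: joints at [1.493, 0.04, 0.085, 0, -1.615, -0.334], TCP at [240.128, 549.829, 231.261] pointing down, gripper open.
Joint ranges: [-2.56, 2.56], [-1.29, 2.01], [-1.08, 1.49], [-3.29, 1.98], [-2.81, -0.18], [-2.99, 2.99]. Speed limits (rad/s): [2.57, 2.57, 3.01, 3.14, 3.14, 3.14].

INTERFACE

Orientations are given as a rotation vector (axis times angle).
In Python, from bench import r gives the robot as it stands.
- The arm moves only by the shell command python3 -m pendant 'ROWS'. ROWS is JSON, a list of rows, each a list of 7 numbers: the shift along the world's x, y, z in cm, then the turn, a rotation vector about the world's x, y, z in degrees, then the closure in counts, from 0 (fully open) to 255 (shut). A call has 1 to 5 rows; each row is the pose to reach, as a shift and turn from the pose commanded when the call began; what a row does not reach only later rows make up. A row lasts 1/8 s, in which the tool goes at most 62.5 mm and 10.7 degrees, less where a joint would pass 70% of its speed; a pose out of reach is approached as far as the arm can. A call with a gripper value outside its range is refused whole. The fingers move at their own pace and stop on an object; the grip force is fixed at half the most. Time passes only in rows, so rows that repeat a pose let the fingers close. It gives the time, the measured TCP pose, the force, the opening and the grip force at its end, in the units of the state.
- r.sense(): the state, without advancing time (a new reading comes with each control period).
- r.capture(name): name is "scene" or "top"; returns a dict with "image" (420x560x3 uint8, red, green, blue), "vfov" (degrees; the focal length in pixels is half the picture's height over the tangent of half this angle, whatever the lens; pixels are square), "cx", "cy" (the principal point, pixels), "T" (4x4, takes a point from camera to world coordinates). Camera axes: x right, y down, z forward; pixel columns grow to the right and rows downward; lengths in mm; the calibration is good to about 2 mm. A picture is of the moment at which its call begins. There is no depth.
- r.job_done(): hands the job in; it is judged then, once.
The state is a dict: "t": time; "joints": joint angles; "qd": joint speeds; "tau": joint torques, N m; "position": TCP position; "orientation": TCP orientation; "ft_force": force on the tool from outside, world axes, zero at the start; "moment": the same for the moment, N m; "opening": finger opening in mm; "grasp_force": force on a finger pad.
Only numpy, scipy, OpenCV 4.12 (cv2) and the standard library are available. Lean on these libraries where they do the work, as an engineer would, in place of code of your own. Each camera call takes 0.05 s, during which the arm holds its last target. There are 200 camera calls.

## Working session

There is one attempt and no reset: what is moved stays moved. The work goes in short steps, Python scripts to look and compute and a shell command to move; the robot and the scene stay as the last step left them, time stands still between calls to the robot, and variables do not carry over. Pictures are saved under pics/ and viewed, at most 14 in all, crops included, and the job is handed in when it is done.

```bash
ls; mkdir -p pics; cat > h.py <<'E'
from bench import r
import numpy as np, cv2
def cap(n,fn=None):
    c=r.capture(n)
    if fn: cv2.imwrite('pics/'+fn,cv2.cvtColor(c['image'],cv2.COLOR_RGB2BGR))
    return c
def ray(c,u,v,z):
    f=c['image'].shape[0]/2/np.tan(np.radians(c['vfov'])/2)
    d=c['T'][:3,:3]@np.array([(u-c['cx'])/f,(v-c['cy'])/f,1.]); o=np.array(c['T'])[:3,3]
    return o+d*(z-o[2])/d[2]
def proj(c,p):
    f=c['image'].shape[0]/2/np.tan(np.radians(c['vfov'])/2); T=np.array(c['T'])
    q=T[:3,:3].T@(np.array(p)-T[:3,3]); return np.round([c['cx']+f*q[0]/q[2],c['cy']+f*q[1]/q[2],f/q[2]],2)
E
python3 - <<'E'
from h import *
for n in('scene','top'):
    c=cap(n,n+'1.png'); print(n,c['vfov'],c['cx'],c['cy'],np.round(c['T'],3))
print(r.sense(),r.pinch_z)
E
```

```text
pics
scene 42.59863343694632 276.6392043973681 213.7549913877399 [[-8.61000e-01 -3.96000e-01  3.20000e-01  2.87485e+02]
 [-5.09000e-01  6.68000e-01 -5.42000e-01  5.03018e+02]
 [ 0.00000e+00 -6.30000e-01 -7.77000e-01  7.46659e+02]
 [ 0.00000e+00  0.00000e+00  0.00000e+00  1.00000e+00]]
top 48.41644801027018 278.9797160860866 209.55860361749444 [[ 1.80000e-02 -9.84000e-01  1.78000e-01  3.89623e+02]
 [-1.00000e+00 -1.90000e-02 -3.00000e-03  1.45420e+01]
 [ 6.00000e-03 -1.78000e-01 -9.84000e-01  9.41389e+02]
 [ 0.00000e+00  0.00000e+00  0.00000e+00  1.00000e+00]]
{'t': 0.1, 'joints': array([ 1.49267840e+00,  4.07635644e-02,  8.38877188e-02, -3.96253065e-04,
       -1.61546078e+00, -3.33725538e-01]), 'qd': array([ 0.00021761, -0.00216567,  0.00428744,  0.00331898, -0.00102961,
        0.00046538]), 'tau': array([-5.49663077e-03, -3.69344079e+01,  3.48282695e+01,  6.95166886e+00,
       -4.61953226e-03,  2.22516277e-06]), 'position': array([239.98464196, 549.60143031, 230.36173193]), 'orientation': array([ 3.07368074e+00, -6.42010478e-01, -3.08227299e-04]), 'ft_force': array([-0.29469042,  0.02274464,  0.13311351]), 'moment': array([-0.01395274,  0.02670366,  0.01320465]), 'grasp_force': 0.0, 'opening': 85.30558951264207} -18.700000000000003
```

View pics/scene1.png

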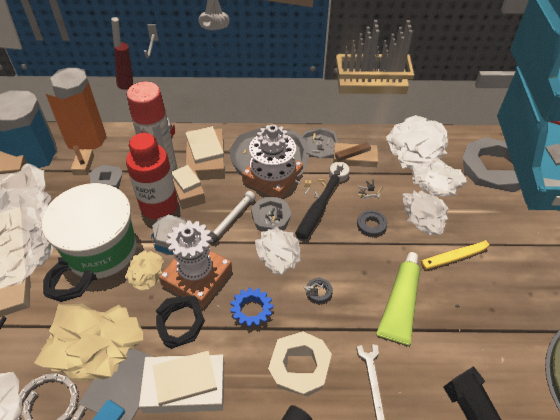

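View pics/top1.png

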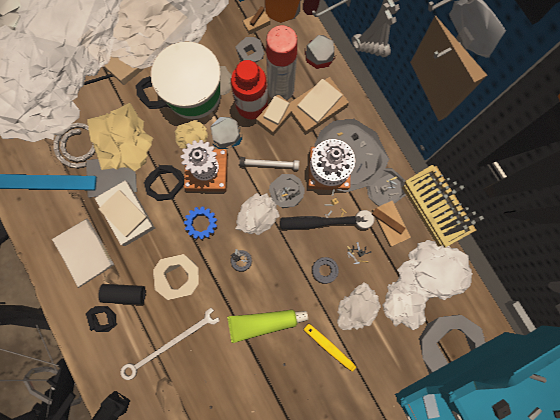

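The scene picture shows the small hub with a sprocket at about (190,245) and the large hub at (272,145). The blue look-alike is at (251,307), with dark rings at (372,223) and (319,290). In the top picture the hubs are at (200,158) and (333,160), the rings at (325,270) and (241,261), the ratchet at (320,222), and the axle at (270,163). I'll zoom in next.

```bash
python3 - <<'E'
from h import *
t=cv2.imread('pics/top1.png'); s=cv2.imread('pics/scene1.png')
a=cv2.resize(t[130:300,170:370],None,fx=4,fy=4,interpolation=cv2.INTER_CUBIC)[:600]
cv2.imwrite('pics/zt.png',cv2.resize(t[135:285,175:375],(800,600),interpolation=cv2.INTER_CUBIC))
cv2.imwrite('pics/zs.png',cv2.resize(s[115:310,150:410],(800,600),interpolation=cv2.INTER_CUBIC))
ct=r.capture('top');cs=r.capture('scene')
for nm,u,v,z in[('small hub axle top',199,151,125),('large',333,158,125),('wide?',325,270,10),('narrow?',241,261,10),('ratL',282,223,15),('ratR',372,220,15),('axL',243,163,10),('axR',297,163,10),('blue',200,223,10),('washer',287,190,3)]:
    print(nm,ray(ct,u,v,z).round(0),proj(cs,ray(ct,u,v,z)))
for nm,u,v,z in[('small hub axle top',188,232,125),('large',272,131,125),('wide?',372,223,5),('narrow?',319,290,5)]:
    print(nm,ray(cs,u,v,z).round(0))
E
```

```text
small hub axle top [642. 159. 125.] [186.79 228.35   0.69]
large [634. -84. 125.] [276.94 132.18   0.59]
wide? [438. -81.  10.] [373.09 221.55   0.57]
narrow? [453.  85.  10.] [321.06 289.22   0.63]
ratL [530.   5.  15.] [302.92 232.65   0.59]
ratR [ 539. -175.   15.] [344.72 164.77   0.53]
axL [654.  88.  10.] [215.22 238.02   0.59]
axR [656. -24.  10.] [249.32 194.92   0.55]
blue [527. 170.  10.] [252.4  308.92   0.65]
washer [600.  -4.   3.] [270.19 216.89   0.57]
small hub axle top [637. 164. 125.]
large [643. -82. 125.]
wide? [439. -82.   5.]
narrow? [456.  86.   5.]
```

View pics/zt.png

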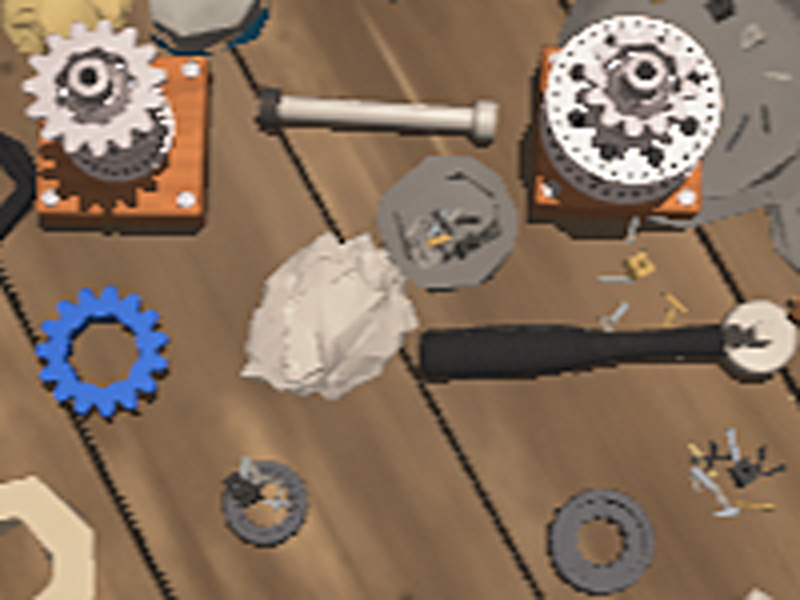

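View pics/zs.png

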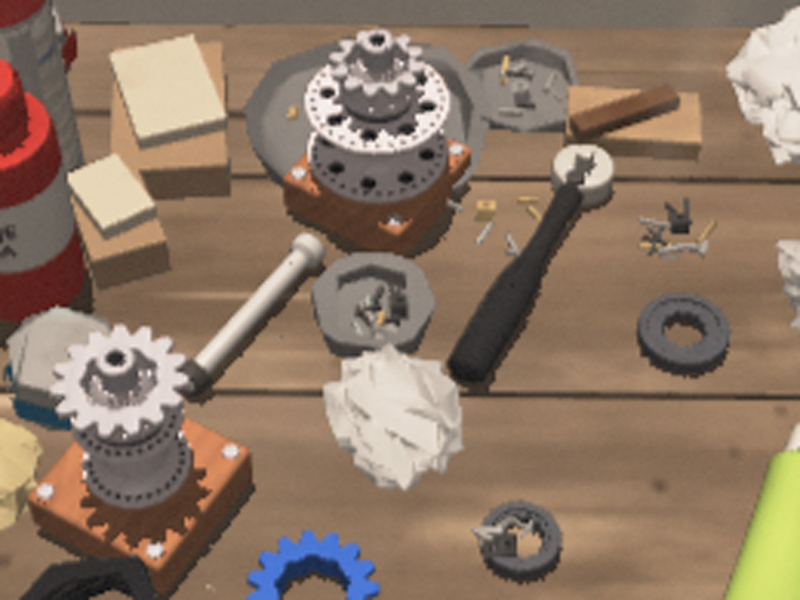

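The zoom confirms the layout. Axle ends are at top (197.5,154) and (336.8,152.5), and at scene (188,231) and (272.5,128). Both rings lie flat and the ground between them is clear. Next I'll triangulate and check the heights.

```bash
cat >> h.py <<'E'
def tri(ct,a,cs,b):
    A=np.zeros((3,3));y=np.zeros(3)
    for c,p in((ct,a),(cs,b)):
        o=np.array(c['T'])[:3,3]; d=ray(c,*p,0)-o; d/=np.linalg.norm(d); M=np.eye(3)-np.outer(d,d); A+=M;y+=M@o
    return np.linalg.solve(A,y).round(1)
def st():
    s=r.sense(); return s['t'],s['position'].round(1),s['ft_force'].round(1),round(s['opening'],1),round(s['grasp_force'],1),s['joints'].round(2)
E
python3 - <<'E'
from h import *
ct=r.capture('top');cs=r.capture('scene')
print('small',tri(ct,(197.5,154),cs,(188,231)),'large',tri(ct,(336.8,152.5),cs,(272.5,128)))
for n,a,b in(('small',(197.5,154),(188,231)),('large',(336.8,152.5),(272.5,128))): print(n,ray(ct,*a,125),ray(cs,*b,125))
t=ct['image'];hsv=cv2.cvtColor(t,cv2.COLOR_RGB2HSV)
s=cs['image'];hs=cv2.cvtColor(s,cv2.COLOR_RGB2HSV)
for nm,c,h,(u,v),w in(('wideT',ct,hsv,(325,270),22),('narT',ct,hsv,(241,261),20),('wideS',cs,hs,(372,223),24),('narS',cs,hs,(319,290),22)):
    m=np.zeros(h.shape[:2],np.uint8); sub=h[v-w:v+w,u-w:u+w]; m[v-w:v+w,u-w:u+w]=((sub[...,1]<70)&(sub[...,2]<150)).astype(np.uint8)*255
    k=max(cv2.findContours(m,cv2.RETR_EXTERNAL,cv2.CHAIN_APPROX_NONE)[0],key=cv2.contourArea)
    e=cv2.minAreaRect(k); print(nm,e, ray(c,*e[0],6).round(1))
for nm,u,v,z in(('bucket',185,72,110),('bottle',248,75,110),('spray',281,40,150)): print(nm,ray(ct,u,v,z).round())
E
```

```text
small [637.4 162.1 124.7] large [646.  -90.9 123.2]
small [636.62440462 161.79467119 125.        ] [637.92983438 162.36418688 125.        ]
large [644.55315895 -90.93426156 125.        ] [645.87767218 -89.13583671 125.        ]
wideT ((325.0000305175781, 270.0000305175781), (25.455841064453125, 25.45584487915039), 45.0) [438.2 -81.9   6. ]
narT ((241.0, 260.5), (21.0, 20.0), 90.0) [453.9  85.7   6. ]
wideS ((371.5, 223.0), (26.0, 29.0), 90.0) [439.9 -80.3   6. ]
narS ((318.6500244140625, 290.4500427246094), (25.930675506591797, 26.246904373168945), 71.56504821777344) [455.8  87.1   6. ]
bucket [803. 196. 110.]
bottle [799.  76. 110.]
spray [850.  14. 150.]
```

```bash
python3 -m pendant '[[5,-4.9,0,0,0,-8,0],[10,-9.7,0,0,0,-17,0],[15,-14.6,0,0,0,-25,0],[19.5,-19,0,0,0,-33,0],[19.5,-19,0,0,0,-33,0]]'
python3 -m pendant '[[4,-4,0,0,0,-8,0],[8,-8,0,0,0,-16,0],[12,-12,0,0,0,-25,0],[16,-16,0,0,0,-33,0],[20.2,-19.8,0,0,0,-33,0]]'; python3 -m pendant '[[0,0,0,0,0,0,0],[0,0,0,0,0,0,0]]'
python3 -c "
from h import *
print(st(),r.sense()['orientation'])"
```

```text
t: 0.92
position: [437.0, 357.4, 231.5]
orientation: [-2.763, 1.496, -0.001]
ft_force: [-1.2, 0.2, -0.4]
opening: 85.4
grasp_force: 0.0
t: 1.55
position: [638.3, 160.3, 231.4]
orientation: [-2.227, 2.215, -0.0]
ft_force: [-0.5, 1.1, 0.8]
opening: 85.4
grasp_force: 0.0
t: 1.8
position: [637.1, 161.7, 230.8]
orientation: [2.228, -2.214, -0.001]
ft_force: [-0.7, -0.0, 0.2]
opening: 85.4
grasp_force: 0.0
(1.8, array([637.1, 161.7, 230.8]), array([-0.7, -0. ,  0.2]), 85.4, 0.0, array([ 0.55,  0.19,  0.25, -0.  , -1.63, -0.55])) [ 2.22818066e+00 -2.21364037e+00 -6.47893693e-04]
```

```bash
python3 -m pendant '[[0,0,-5,0,0,0,0],[0,0,-10,0,0,0,0],[0,0,-12.5,0,0,0,0],[0,0,-14.8,0,0,0,0],[0,0,-14.8,0,0,0,0]]'
python3 -m pendant '[[0,0,0,0,0,0,40],[0,0,0,0,0,0,80],[0,0,0,0,0,0,120],[0,0,0,0,0,0,160],[0,0,0,0,0,0,160]]'
python3 -c "
from h import *
print(st()); a=cap('scene')['image'][150:310,80:300]; b=cap('top')['image'][60:220,110:330]
cv2.imwrite('pics/g1.png',cv2.resize(np.vstack([a,b])[:,:,::-1],None,fx=1.8,fy=1.8))"
```

```text
t: 2.42
position: [635.4, 162.7, 81.6]
orientation: [2.229, -2.209, -0.002]
ft_force: [-0.3, 0.3, 0.1]
opening: 85.4
grasp_force: 0.0
t: 3.05
position: [638.0, 162.5, 85.9]
orientation: [-2.227, 2.211, -0.002]
ft_force: [-1.9, 1.1, 5.9]
opening: 63.1
grasp_force: 66.0
(3.05, array([638. , 162.5,  85.9]), array([-1.9,  1.1,  5.9]), 63.1, 66.0, array([ 0.55,  0.22,  0.02,  0.  , -1.36, -0.55]))
```

View pics/g1.png

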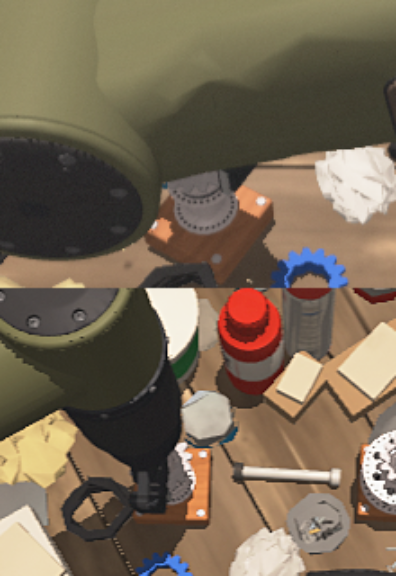

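The arm hides the grip in both views, but the 63 mm opening and 66 N fit a grip on the teeth. Lifting now, then checking.

```bash
python3 -m pendant '[[0,0,1,0,0,0,160],[0,0,3,0,0,0,160],[0,0,6,0,0,0,160],[0,0,7,0,0,0,160],[0,0,7,0,0,0,160]]'
python3 -m pendant '[[-3,-2.5,0,0,0,0,160],[-7,-6,0,0,0,0,160],[-11,-9.2,0,0,0,0,160],[-15,-12.6,0,0,0,0,160],[-19,-15.9,0,0,0,0,160]]'
python3 -m pendant '[[0,0,0,0,0,0,160],[0,0,0,0,0,0,160]]'
python3 -c "
from h import *
print(st()); a=cap('scene')['image'][150:360,200:420]; b=cap('top')['image'][120:330,180:400]
cv2.imwrite('pics/g2.png',cv2.resize(np.hstack([a,b])[:,:,::-1],None,fx=1.8,fy=1.8))"
```

```text
t: 3.78
position: [637.4, 162.0, 154.2]
orientation: [-2.228, 2.213, -0.0]
ft_force: [-0.5, 0.8, -0.9]
opening: 63.1
grasp_force: 65.9
t: 4.4
position: [445.2, 1.7, 151.8]
orientation: [2.228, -2.212, -0.002]
ft_force: [-0.7, 0.4, -0.4]
opening: 63.3
grasp_force: 65.9
t: 4.65
position: [446.9, 2.8, 152.6]
orientation: [2.229, -2.214, -0.001]
ft_force: [-0.1, -0.1, -0.2]
opening: 63.3
grasp_force: 66.0
(4.65, array([446.9,   2.8, 152.6]), array([-0.1, -0.1, -0.2]), 63.3, 66.0, array([ 0.46, -0.38, -0.43, -0.  , -1.53, -0.45]))
```

View pics/g2.png

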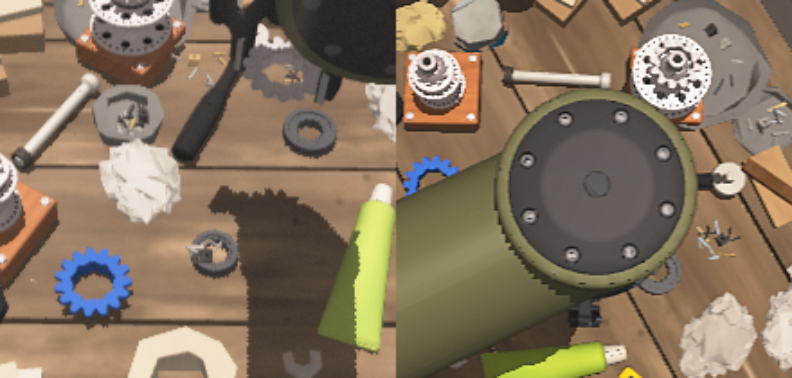

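```bash
python3 -m pendant '[[0,0,-5,0,0,0,160],[0,0,-10,0,0,0,160],[0,0,-13,0,0,0,160],[0,0,-14.6,0,0,0,160],[0,0,-14.6,0,0,0,160]]'
python3 -m pendant '[[0,0,-0.3,0,0,0,160],[0,0,-0.6,0,0,0,160],[0,0,-0.6,0,0,0,160]]'
python3 -m pendant '[[0,0,-0.3,0,0,0,160],[0,0,-0.3,0,0,0,160]]'
```

```text
t: 5.38
position: [446.8, 2.8, 6.5]
orientation: [2.228, -2.212, -0.001]
ft_force: [-0.3, -0.1, -1.0]
opening: 63.3
grasp_force: 66.0
t: 5.75
position: [447.3, 2.9, 1.6]
orientation: [-2.229, 2.213, -0.0]
ft_force: [-0.4, 0.2, -1.0]
opening: 63.0
grasp_force: 66.0
t: 6.0
position: [447.0, 2.8, -1.9]
orientation: [2.229, -2.213, -0.0]
ft_force: [0.2, 0.0, -1.5]
opening: 63.0
grasp_force: 66.0
```

```bash
python3 -m pendant '[[0,0,-0.2,0,0,0,160],[0,0,-0.2,0,0,0,160]]'
python3 -m pendant '[[0,0,-0.2,0,0,0,160],[0,0,-0.2,0,0,0,160]]'
python3 -m pendant '[[0,0,-0.2,0,0,0,160],[0,0,-0.2,0,0,0,160]]'
```

```text
t: 6.25
position: [447.0, 2.8, -3.9]
orientation: [2.229, -2.213, -0.0]
ft_force: [0.0, 0.3, -1.4]
opening: 63.0
grasp_force: 66.0
t: 6.5
position: [447.3, 2.9, -5.6]
orientation: [-2.229, 2.213, -0.0]
ft_force: [0.3, -0.5, 0.2]
opening: 63.4
grasp_force: 66.8
t: 6.75
position: [447.4, 2.8, -5.7]
orientation: [2.23, -2.213, 0.001]
ft_force: [-9.9, 1.5, 15.5]
opening: 63.1
grasp_force: 74.4
```

```bash
python3 -m pendant '[[0,0,0.2,0,0,0,160],[0,0,0.2,0,0,0,20],[0,0,0.2,0,0,0,20],[0,0,0.2,0,0,0,20]]'
python3 -m pendant '[[0,0,5,0,0,0,20],[0,0,10,0,0,0,20],[0,0,15,0,0,0,0],[0,0,20,0,0,0,0],[0,0,20,0,0,0,0]]'
```

```text
t: 7.25
position: [447.0, 2.7, -6.0]
orientation: [2.229, -2.213, -0.0]
ft_force: [0.2, 0.2, 0.0]
opening: 78.6
grasp_force: 0.0
t: 7.88
position: [448.9, 3.0, 198.8]
orientation: [-2.225, 2.209, -0.006]
ft_force: [-0.8, 0.1, -0.6]
opening: 85.0
grasp_force: 0.0
```

```bash
python3 -m pendant '[[5,-2.3,0,0,0,0,0],[10,-4.6,0,0,0,0,0],[15,-7,0,0,0,0,0],[19.85,-9.3,0,0,0,0,0],[19.85,-9.3,0,0,0,0,0]]'
python3 -m pendant '[[0,0,-4,0,0,0,0],[0,0,-8,0,0,0,0],[0,0,-10.8,0,0,0,0],[0,0,-10.8,0,0,0,0]]'
python3 -c "
from h import *
print(st()); a=cap('scene')['image'][60:230,180:400]; b=cap('top')['image'][80:320,220:440]
cv2.imwrite('pics/g3.png',cv2.resize(np.vstack([a,b])[:,:,::-1],None,fx=1.45,fy=1.45))"
```

```text
t: 8.5
position: [646.6, -91.6, 187.6]
orientation: [2.221, -2.211, -0.01]
ft_force: [-0.3, -0.6, -0.1]
opening: 85.5
grasp_force: 0.0
t: 9.0
position: [643.4, -89.9, 83.2]
orientation: [2.227, -2.211, -0.006]
ft_force: [-1.6, -0.0, 1.1]
opening: 85.5
grasp_force: 0.0
(9.0, array([643.4, -89.9,  83.2]), array([-1.6, -0. ,  1.1]), 85.5, 0.0, array([ 0.17,  0.21, -0.  , -0.  , -1.37, -0.16]))
```

View pics/g3.png

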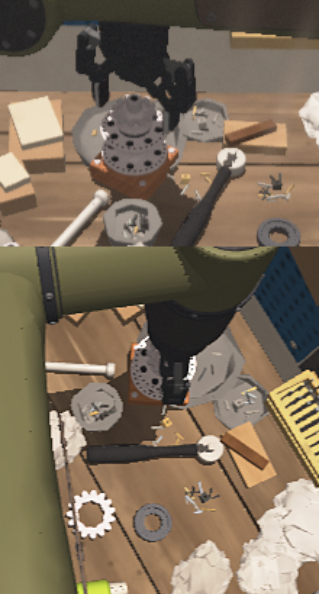

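The fingers straddle the little sprocket on the large hub. The big sprocket lies flat on the bench near top (283,265), as intended. Closing.

```bash
python3 -m pendant '[[0,0,0,0,0,0,50],[0,0,0,0,0,0,100],[0,0,0,0,0,0,150],[0,0,0,0,0,0,190],[0,0,0,0,0,0,190]]'
python3 -m pendant '[[0,0,1,0,0,0,190],[0,0,3,0,0,0,190],[0,0,5,0,0,0,190],[0,0,7,0,0,0,190],[0,0,7,0,0,0,190]]'
python3 -m pendant '[[0,0,0,0,0,0,190],[0,0,0,0,0,0,190]]'
```

```text
t: 9.72
position: [646.3, -90.1, 88.6]
orientation: [-2.229, 2.212, -0.003]
ft_force: [-1.5, 2.1, 5.9]
opening: 50.9
grasp_force: 61.2
t: 10.35
position: [646.8, -90.2, 159.4]
orientation: [-2.227, 2.211, -0.005]
ft_force: [0.2, -0.3, -1.1]
opening: 51.3
grasp_force: 62.4
t: 10.6
position: [645.1, -90.1, 155.0]
orientation: [2.228, -2.213, -0.002]
ft_force: [0.3, -0.1, -0.9]
opening: 51.4
grasp_force: 62.4
```

```bash
python3 -m pendant '[[-0.2,5,0,0,0,0,190],[-0.4,10,0,0,0,0,190],[-0.6,15,0,0,0,0,190],[-0.8,20,0,0,0,0,190],[-0.8,25.2,0,0,0,0,190]]'
python3 -m pendant '[[0,0,0,0,0,0,190],[0,0,0,0,0,0,190],[0,0,0,0,0,0,190]]'
python3 -c "
from h import *
print(st()); a=cap('scene')['image'][130:310,90:310]; b=cap('top')['image'][80:260,110:330]
cv2.imwrite('pics/g4.png',cv2.resize(np.hstack([a,b])[:,:,::-1],None,fx=1.8,fy=1.8))"
```

```text
t: 11.22
position: [637.1, 163.2, 155.6]
orientation: [2.228, -2.213, -0.001]
ft_force: [1.0, -0.5, -1.6]
opening: 51.2
grasp_force: 62.4
t: 11.6
position: [637.7, 160.7, 156.1]
orientation: [2.228, -2.215, -0.0]
ft_force: [0.5, -0.4, -1.1]
opening: 51.3
grasp_force: 62.4
(11.6, array([637.7, 160.7, 156.1]), array([ 0.5, -0.4, -1.1]), 51.3, 62.4, array([ 0.55,  0.2 ,  0.12,  0.  , -1.49, -0.54]))
```

View pics/g4.png

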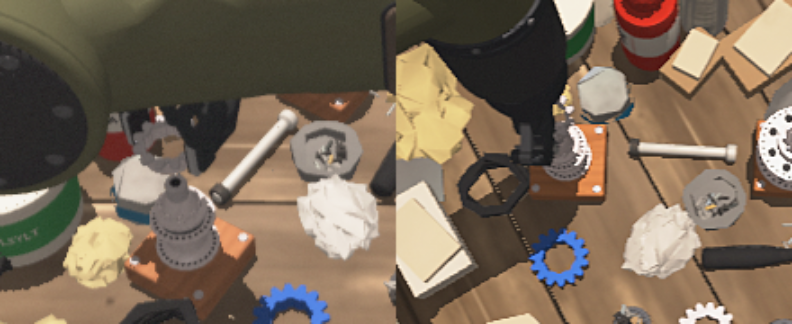

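```bash
python3 -m pendant '[[0,0,-2,0,0,0,190],[0,0,-4,0,0,0,190],[0,0,-5,0,0,0,190],[0,0,-5,0,0,0,190]]'
python3 -m pendant '[[0,0,-0.3,0,0,0,190],[0,0,-0.6,0,0,0,190],[0,0,-0.6,0,0,0,190]]'
python3 -m pendant '[[0,0,-0.3,0,0,0,190],[0,0,-0.5,0,0,0,190],[0,0,-0.5,0,0,0,190]]'
```

```text
t: 12.2
position: [637.0, 161.5, 104.5]
orientation: [2.227, -2.212, -0.001]
ft_force: [-0.1, 0.1, 0.4]
opening: 51.0
grasp_force: 62.5
t: 12.58
position: [637.6, 161.9, 100.2]
orientation: [2.229, -2.214, -0.0]
ft_force: [0.2, 0.6, -1.3]
opening: 51.0
grasp_force: 62.5
t: 12.95
position: [637.5, 161.8, 95.0]
orientation: [2.229, -2.213, -0.0]
ft_force: [-0.3, -0.6, -1.6]
opening: 51.2
grasp_force: 62.5
```

```bash
python3 -m pendant '[[0,0,-0.3,0,0,0,190],[0,0,-0.5,0,0,0,190],[0,0,-0.5,0,0,0,190]]'
python3 -m pendant '[[0,0,-0.15,0,0,0,190],[0,0,-0.3,0,0,0,190],[0,0,-0.3,0,0,0,190]]'
python3 -m pendant '[[0,0,-0.15,0,0,0,190],[0,0,-0.2,0,0,0,190],[0,0,-0.2,0,0,0,190]]'
```

```text
t: 13.32
position: [637.5, 161.8, 89.9]
orientation: [2.229, -2.213, -0.0]
ft_force: [-0.4, -0.2, -1.6]
opening: 51.2
grasp_force: 62.5
t: 13.7
position: [637.8, 161.9, 88.6]
orientation: [-2.229, 2.213, -0.001]
ft_force: [-4.0, 0.2, 4.9]
opening: 50.7
grasp_force: 62.9
t: 14.08
position: [637.8, 161.9, 88.5]
orientation: [-2.229, 2.212, -0.002]
ft_force: [-7.6, -0.3, 11.9]
opening: 50.8
grasp_force: 63.5
```

Contact came at TCP z 88.6, the same height at which it was gripped when home, so it is seated. Releasing.

```bash
python3 -m pendant '[[0,0,0.3,0,0,0,190],[0,0,0.3,0,0,0,100],[0,0,0.3,0,0,0,0],[0,0,0.3,0,0,0,0],[0,0,0.3,0,0,0,0]]'
python3 -m pendant '[[0,0,3,0,0,0,0],[0,0,8,0,0,0,0],[0,0,11,0,0,0,0],[-4,-3.5,11,0,0,0,0],[-8,-7,11,0,0,0,0]]'
python3 -m pendant '[[-4,-3.5,0,0,0,0,0],[-7.5,-6,0,0,0,0,0],[-11,-9,0,0,0,0,0],[-11,-9,0,0,0,0,0]]'
python3 - <<'E'
from h import *
print(st()); cs=cap('scene','s5.png');ct=cap('top','t5.png'); a=cs['image'][150:350,150:400]; b=ct['image'][120:320,160:410]
cv2.imwrite('pics/g5.png',cv2.resize(np.hstack([a,b])[:,:,::-1],None,fx=1.6,fy=1.6))
E
```

```text
t: 14.7
position: [637.6, 161.8, 87.9]
orientation: [2.229, -2.213, -0.0]
ft_force: [-0.0, -0.2, -0.7]
opening: 85.5
grasp_force: 0.0
t: 15.32
position: [556.9, 91.3, 197.9]
orientation: [2.229, -2.213, -0.0]
ft_force: [0.5, -0.9, 1.0]
opening: 84.9
grasp_force: 0.0
t: 15.82
position: [446.6, 0.6, 199.5]
orientation: [-2.226, 2.213, -0.002]
ft_force: [0.5, -0.4, 0.1]
opening: 85.0
grasp_force: 0.0
(15.825, array([446.6,   0.6, 199.5]), array([ 0.5, -0.4,  0.1]), 85.0, 0.0, array([ 0.46, -0.39, -0.35,  0.  , -1.61, -0.45]))
```

View pics/g5.png

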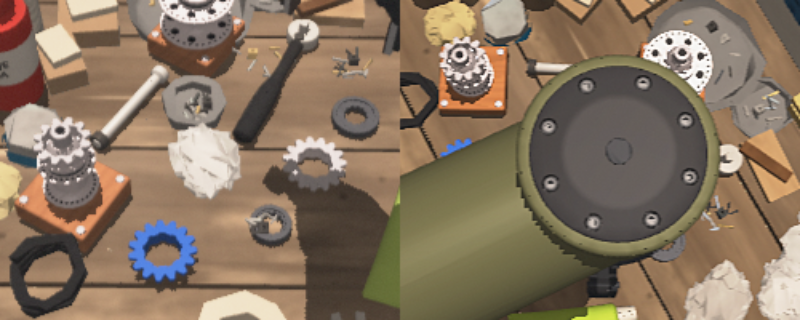

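The little sprocket is home on the small hub at scene (189,235). The big one lies flat at scene (346,252). Fetching it now.

```bash
python3 -m pendant '[[0,0.1,-6,0,0,0,0],[0,0.1,-12,0,0,0,0],[0,0.1,-17,0,0,0,0],[0,0.1,-20,0,0,0,0],[0,0.1,-20,0,0,0,0]]'
python3 -m pendant '[[0,0,0,0,0,0,0],[0,0,0,0,0,0,0]]'
```

```text
t: 16.55
position: [446.0, 2.5, -4.4]
orientation: [2.225, -2.209, -0.004]
ft_force: [0.8, -0.2, -0.1]
opening: 85.6
grasp_force: 0.0
t: 16.8
position: [448.9, 3.4, 0.0]
orientation: [-2.228, 2.212, -0.002]
ft_force: [-0.6, 1.0, 0.7]
opening: 85.3
grasp_force: 0.0
```

```bash
python3 -m pendant '[[0,0,-0.4,0,0,0,0],[0,0,-0.4,0,0,0,60],[0,0,-0.4,0,0,0,120],[0,0,-0.4,0,0,0,160],[0,0,-0.4,0,0,0,160]]'
python3 -m pendant '[[0,0,1,0,0,0,160],[0,0,5,0,0,0,160],[0,0,10,0,0,0,160],[0,0,15,0,0,0,160],[0,0,17,0,0,0,160]]'
python3 -m pendant '[[0,0,0,0,0,0,160],[0,0,0,0,0,0,160],[0,0,0,0,0,0,160]]'
```

```text
t: 17.42
position: [448.1, 2.9, -5.1]
orientation: [-2.229, 2.213, -0.001]
ft_force: [-1.0, 0.7, 5.5]
opening: 63.2
grasp_force: 66.0
t: 18.05
position: [448.4, 3.0, 167.7]
orientation: [-2.227, 2.211, -0.003]
ft_force: [0.1, 0.3, -1.7]
opening: 62.9
grasp_force: 66.1
t: 18.42
position: [446.9, 2.7, 162.4]
orientation: [2.227, -2.212, -0.002]
ft_force: [0.1, -0.3, -1.1]
opening: 62.9
grasp_force: 66.1
```

```bash
python3 -m pendant '[[5,-2.3,0,0,0,0,160],[10,-4.6,0,0,0,0,160],[15,-7,0,0,0,0,160],[19.8,-9.3,0,0,0,0,160],[19.8,-9.3,0,0,0,0,160]]'
python3 -m pendant '[[0,0,-2,0,0,0,160],[0,0,-4,0,0,0,160],[0,0,-5.5,0,0,0,160],[0,0,-5.5,0,0,0,160],[0,0,-5.5,0,0,0,160]]'
python3 -m pendant '[[0,0,-0.4,0,0,0,160],[0,0,-0.8,0,0,0,160],[0,0,-0.8,0,0,0,160]]'
python3 -m pendant '[[0,0,-0.3,0,0,0,160],[0,0,-0.5,0,0,0,160],[0,0,-0.5,0,0,0,160]]'
```

```text
t: 19.05
position: [646.3, -91.8, 157.9]
orientation: [2.221, -2.211, -0.009]
ft_force: [-1.5, 1.3, -1.1]
opening: 63.2
grasp_force: 66.1
t: 19.68
position: [645.9, -90.1, 110.3]
orientation: [-2.229, 2.213, -0.002]
ft_force: [0.2, -0.3, 0.1]
opening: 63.0
grasp_force: 66.1
t: 20.05
position: [645.4, -90.2, 100.7]
orientation: [2.229, -2.213, -0.001]
ft_force: [-0.5, -0.2, -0.9]
opening: 63.3
grasp_force: 66.1
t: 20.42
position: [645.5, -90.2, 95.9]
orientation: [2.229, -2.213, -0.001]
ft_force: [0.2, -1.2, -0.4]
opening: 63.2
grasp_force: 66.1
```

Seating is expected at a TCP z of about 86.

```bash
python3 -m pendant '[[0,0,-0.3,0,0,0,160],[0,0,-0.5,0,0,0,160],[0,0,-0.5,0,0,0,160]]'
python3 -m pendant '[[0,0,-0.2,0,0,0,160],[0,0,-0.4,0,0,0,160],[0,0,-0.4,0,0,0,160]]'
python3 -m pendant '[[0,0,-0.15,0,0,0,160],[0,0,-0.3,0,0,0,160],[0,0,-0.3,0,0,0,160]]'
```

```text
t: 20.8
position: [645.5, -90.2, 90.9]
orientation: [2.229, -2.213, -0.001]
ft_force: [-0.3, 0.8, -0.5]
opening: 63.1
grasp_force: 66.1
t: 21.18
position: [645.6, -90.2, 87.1]
orientation: [2.229, -2.213, -0.0]
ft_force: [-1.4, 0.1, -1.2]
opening: 63.2
grasp_force: 66.2
t: 21.55
position: [645.7, -90.2, 87.0]
orientation: [-2.23, 2.213, -0.002]
ft_force: [-6.0, 2.3, 9.8]
opening: 62.7
grasp_force: 67.1
```

```bash
python3 -m pendant '[[0,0,0.2,0,0,0,160],[0,0,0.2,0,0,0,80],[0,0,0.2,0,0,0,0],[0,0,0.2,0,0,0,0],[0,0,0.2,0,0,0,0]]'
python3 -m pendant '[[0,0,3,0,0,0,0],[0,0,8,0,0,0,0],[0,0,11,0,0,0,0],[-5,0.2,11,0,0,0,0],[-10.6,0.5,11,0,0,0,0]]'
python3 -m pendant '[[-5,0.2,-1,0,0,0,0],[-10.05,0.4,-3,0,0,0,0],[-10.05,0.4,-6,0,0,0,0],[-10.05,0.4,-10,0,0,0,0],[-10.05,0.4,-10,0,0,0,0]]'
python3 -m pendant '[[0,0,0,0,0,0,0],[0,0,0,0,0,0,0],[0,0,0,0,0,0,0]]'
python3 - <<'E'
from h import *
print(st()); cs=cap('scene','s6.png');ct=cap('top','t6.png'); a=cs['image'][90:290,180:430]; b=ct['image'][120:320,230:480]
cv2.imwrite('pics/g6.png',cv2.resize(np.hstack([a,b])[:,:,::-1],None,fx=1.6,fy=1.6))
E
```

```text
t: 22.18
position: [645.5, -90.2, 85.8]
orientation: [2.229, -2.213, -0.001]
ft_force: [-0.3, -0.3, 0.0]
opening: 85.3
grasp_force: 0.0
t: 22.8
position: [538.8, -85.2, 195.6]
orientation: [2.228, -2.213, -0.001]
ft_force: [-0.9, -0.3, 1.3]
opening: 85.4
grasp_force: 0.0
t: 23.42
position: [437.2, -81.3, 93.7]
orientation: [2.226, -2.211, -0.005]
ft_force: [0.2, -0.1, 0.1]
opening: 85.6
grasp_force: 0.0
t: 23.8
position: [439.7, -81.1, 97.3]
orientation: [-2.228, 2.213, -0.001]
ft_force: [-1.0, 0.3, 0.4]
opening: 85.1
grasp_force: 0.0
(23.8, array([439.7, -81.1,  97.3]), array([-1. ,  0.3,  0.4]), 85.1, 0.0, array([ 0.27, -0.37, -0.52,  0.  , -1.42, -0.27]))
```

View pics/g6.png

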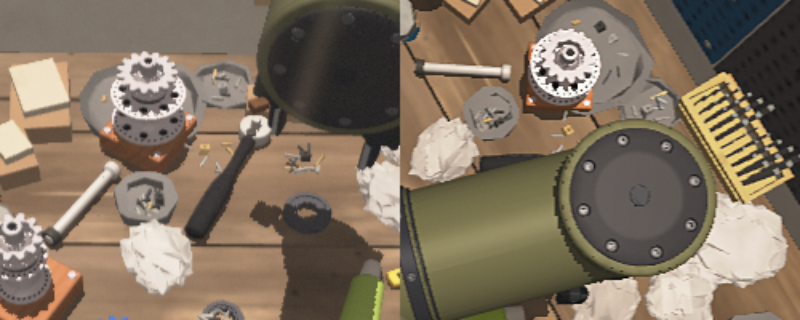

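The big sprocket is home on the large hub at scene (272,130). The wide ring is below the gripper at scene (371,222). Descending to grip it.

```bash
python3 -m pendant '[[0,0,-4,0,0,0,0],[0,0,-8,0,0,0,0],[0,0,-10,0,0,0,0],[0,0,-10,0,0,0,0],[0,0,-10,0,0,0,0]]'
python3 -m pendant '[[0,0,0,0,0,0,50],[0,0,0,0,0,0,100],[0,0,0,0,0,0,150],[0,0,0,0,0,0,200],[0,0,0,0,0,0,200]]'
```

```text
t: 24.52
position: [440.0, -81.2, -2.4]
orientation: [-2.229, 2.213, -0.002]
ft_force: [1.0, -1.0, -0.6]
opening: 85.1
grasp_force: 0.0
t: 25.15
position: [439.9, -81.2, -2.2]
orientation: [-2.229, 2.213, -0.002]
ft_force: [-2.3, 0.8, 6.1]
opening: 50.2
grasp_force: 62.7
```

```bash
python3 -m pendant '[[0,0,1,0,0,0,200],[0,0,5,0,0,0,200],[0,0,10,0,0,0,200],[0,0,15,0,0,0,200],[0,0,17,0,0,0,200]]'
python3 -m pendant '[[5,-0.2,0,0,0,0,200],[10,-0.4,0,0,0,0,200],[15,-0.7,0,0,0,0,200],[20.6,-0.9,0,0,0,0,200],[20.6,-0.9,0,0,0,0,200]]'
python3 -m pendant '[[0,0,-1,0,0,0,200],[0,0,-2.5,0,0,0,200],[0,0,-2.5,0,0,0,200],[0,0,-2.5,0,0,0,200],[0,0,-2.5,0,0,0,200]]'
python3 - <<'E'
from h import *
print(st()); cs=cap('scene','s7.png');ct=cap('top','t7.png'); a=cs['image'][60:190,190:360]; b=ct['image'][100:230,260:430]
cv2.imwrite('pics/g7.png',cv2.resize(np.hstack([a,b])[:,:,::-1],None,fx=2.3,fy=2.3))
E
```

```text
t: 25.78
position: [440.2, -81.2, 170.3]
orientation: [-2.227, 2.211, -0.005]
ft_force: [0.8, 0.2, -0.9]
opening: 50.1
grasp_force: 62.5
t: 26.4
position: [646.2, -90.0, 159.7]
orientation: [2.223, -2.209, -0.011]
ft_force: [-2.0, 0.2, -2.0]
opening: 49.9
grasp_force: 62.6
t: 27.02
position: [645.2, -90.2, 142.4]
orientation: [-2.229, 2.213, -0.002]
ft_force: [0.3, 0.3, 0.2]
opening: 50.1
grasp_force: 62.5
(27.025, array([645.2, -90.2, 142.4]), array([0.3, 0.3, 0.2]), 50.1, 62.5, array([ 0.17,  0.18,  0.08,  0.  , -1.46, -0.16]))
```

View pics/g7.png

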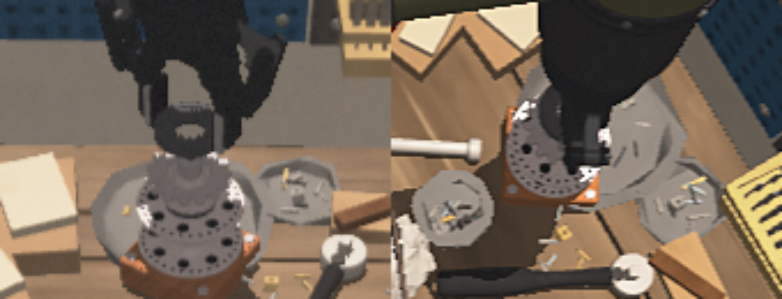

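The ring is held level over the hub. Its bore centre is near scene (271.7,116.5), just above the axle end. I'll check that against the projection.

```bash
python3 - <<'E'
from h import *
cs=r.capture('scene')
print(ray(cs,271.7,116.5,154),proj(cs,(645.4,-90.2,154)),proj(cs,(645.4,-90.2,125)))
E
python3 -m pendant '[[0,0,-0.5,0,0,0,200],[0,0,-1,0,0,0,200],[0,0,-1.6,0,0,0,200],[0,0,-1.6,0,0,0,200]]'
python3 -m pendant '[[0,0,-0.2,0,0,0,200],[0,0,-0.4,0,0,0,200],[0,0,-0.4,0,0,0,200]]'
```

```text
[644.78231505 -85.03062276 154.        ] [272.98 114.6    0.6 ] [273.06 127.73   0.59]
t: 27.68
position: [644.7, -90.2, 124.2]
orientation: [2.228, -2.213, -0.002]
ft_force: [1.0, 1.5, -0.5]
opening: 50.3
grasp_force: 62.5
t: 28.05
position: [645.1, -90.2, 121.1]
orientation: [2.229, -2.213, -0.0]
ft_force: [-0.6, -0.1, -1.0]
opening: 49.6
grasp_force: 62.5
```

```bash
python3 -m pendant '[[0,0,-0.2,0,0,0,200],[0,0,-0.3,0,0,0,200],[0,0,-0.3,0,0,0,200]]'
python3 -m pendant '[[0,0,-0.2,0,0,0,200],[0,0,-0.3,0,0,0,200],[0,0,-0.3,0,0,0,200]]'
python3 -m pendant '[[0,0,-0.2,0,0,0,200],[0,0,-0.3,0,0,0,200],[0,0,-0.3,0,0,0,200]]'
```

```text
t: 28.42
position: [645.1, -90.2, 118.1]
orientation: [2.229, -2.213, -0.0]
ft_force: [-0.8, 0.6, 0.3]
opening: 50.1
grasp_force: 62.5
t: 28.8
position: [645.1, -90.2, 115.1]
orientation: [2.229, -2.213, -0.0]
ft_force: [-0.3, 0.5, -0.3]
opening: 49.7
grasp_force: 62.5
t: 29.18
position: [645.1, -90.2, 112.1]
orientation: [2.229, -2.213, -0.0]
ft_force: [0.5, 0.5, -0.9]
opening: 49.9
grasp_force: 62.5
```

Bottom is at 114 and over the axle end. Seating is expected at TCP z of about 107.

```bash
python3 -m pendant '[[0,0,-0.2,0,0,0,200],[0,0,-0.3,0,0,0,200],[0,0,-0.3,0,0,0,200]]'
python3 -m pendant '[[0,0,-0.1,0,0,0,200],[0,0,-0.2,0,0,0,200],[0,0,-0.2,0,0,0,200]]'
python3 -m pendant '[[0,0,-0.1,0,0,0,200],[0,0,-0.2,0,0,0,200],[0,0,-0.2,0,0,0,200]]'
```

```text
t: 29.55
position: [645.1, -90.2, 109.1]
orientation: [2.229, -2.213, -0.0]
ft_force: [-0.3, 0.5, -0.1]
opening: 50.2
grasp_force: 62.5
t: 29.92
position: [645.0, -90.2, 107.1]
orientation: [2.229, -2.213, -0.0]
ft_force: [-0.6, 0.3, -0.7]
opening: 49.9
grasp_force: 62.5
t: 30.3
position: [645.2, -90.2, 106.9]
orientation: [-2.229, 2.213, -0.002]
ft_force: [-2.4, 2.1, 5.6]
opening: 50.3
grasp_force: 63.2
```

```bash
python3 -m pendant '[[0,0,0.2,0,0,0,200],[0,0,0.2,0,0,0,100],[0,0,0.2,0,0,0,0],[0,0,0.2,0,0,0,0],[0,0,0.2,0,0,0,0]]'
python3 -m pendant '[[0,0,4,0,0,0,0],[0,0,9,0,0,0,0],[-3,2.8,10,0,0,10,0],[-6.5,6,10,0,0,20,0],[-10,9.3,10,0,0,30,0]]'
python3 -m pendant '[[-3,2.8,0,0,0,10,0],[-6,5.6,0,0,0,20,0],[-9.1,8.35,-3,0,0,30,0],[-9.1,8.35,-7,0,0,30,0],[-9.1,8.35,-10,0,0,30,0]]'
python3 -m pendant '[[0,0,0,0,0,0,0],[0,0,0,0,0,0,0],[0,0,0,0,0,0,0]]'
python3 - <<'E'
from h import *
print(st()); cs=cap('scene','s8.png');ct=cap('top','t8.png'); a=cs['image'][100:330,200:400]; b=ct['image'][100:330,190:390]
cv2.imwrite('pics/g8.png',cv2.resize(np.hstack([a,b])[:,:,::-1],None,fx=2,fy=2))
E
```

```text
t: 30.92
position: [645.1, -90.2, 107.1]
orientation: [2.229, -2.213, -0.0]
ft_force: [-0.0, -0.1, 0.4]
opening: 85.5
grasp_force: 0.0
t: 31.55
position: [544.1, 3.5, 207.4]
orientation: [-2.73, 1.554, -0.0]
ft_force: [0.6, 1.5, 0.1]
opening: 85.1
grasp_force: 0.0
t: 32.17
position: [453.5, 86.8, 106.0]
orientation: [-3.038, 0.8, 0.0]
ft_force: [-0.2, -0.2, 0.9]
opening: 85.3
grasp_force: 0.0
t: 32.55
position: [455.0, 86.6, 109.0]
orientation: [-3.036, 0.802, -0.003]
ft_force: [-0.9, 0.1, -0.4]
opening: 85.4
grasp_force: 0.0
(32.55, array([455. ,  86.6, 109. ]), array([-0.9,  0.1, -0.4]), 85.4, 0.0, array([ 0.63, -0.32, -0.47,  0.  , -1.43,  0.43]))
```

View pics/g8.png

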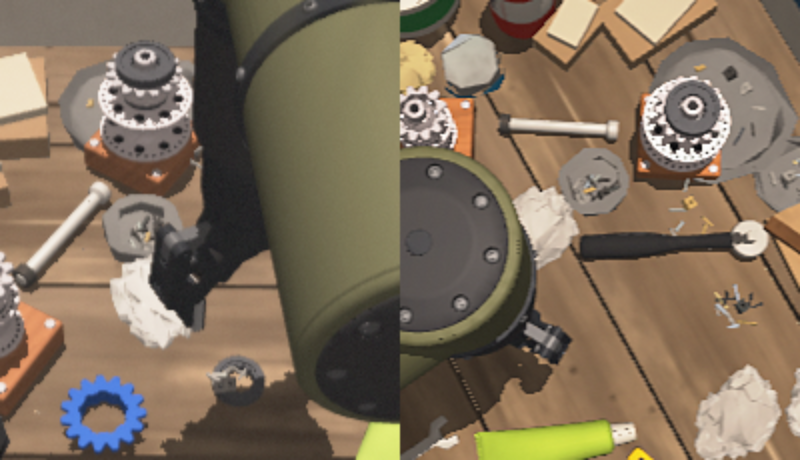

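The wide ring lies flat on the big sprocket over the axle at top (336,152). The narrow ring is still at scene (318,290). Descending to it.

```bash
python3 -m pendant '[[0,0,-4,0,0,0,0],[0,0,-8,0,0,0,0],[0,0,-11,0,0,0,0],[0,0,-11,0,0,0,0],[0,0,-11,0,0,0,0]]'
python3 -m pendant '[[0,0,0,0,0,0,50],[0,0,0,0,0,0,100],[0,0,0,0,0,0,150],[0,0,0,0,0,0,200],[0,0,0,0,0,0,220]]'
python3 -m pendant '[[0,0,0,0,0,0,220],[0,0,0,0,0,0,220]]'
```

```text
t: 33.28
position: [455.2, 86.7, -0.9]
orientation: [-3.037, 0.802, -0.003]
ft_force: [1.0, -0.2, 0.2]
opening: 85.2
grasp_force: 0.0
t: 33.9
position: [455.0, 86.5, -1.3]
orientation: [-3.037, 0.802, -0.003]
ft_force: [-1.1, -0.1, 5.7]
opening: 40.7
grasp_force: 62.4
t: 34.15
position: [454.9, 86.5, -1.3]
orientation: [-3.037, 0.802, -0.003]
ft_force: [-1.8, -0.0, 6.4]
opening: 40.6
grasp_force: 62.4
```

```bash
python3 -m pendant '[[0,0,1,0,0,0,220],[0,0,5,0,0,0,220],[0,0,10,0,0,0,220],[0,0,15,0,0,0,220],[0,0,17,0,0,0,220]]'
python3 -m pendant '[[4.5,1.9,0,0,0,0,220],[9,3.7,0,0,0,0,220],[13.5,5.6,0,0,0,0,220],[18.3,7.5,0,0,0,0,220],[18.3,7.5,0,0,0,0,220]]'
python3 -m pendant '[[0,0,-1,0,0,0,220],[0,0,-2.5,0,0,0,220],[0,0,-2.5,0,0,0,220],[0,0,-2.5,0,0,0,220],[0,0,-2.5,0,0,0,220]]'
python3 - <<'E'
from h import *
print(st()); cs=cap('scene','s9.png');ct=cap('top','t9.png'); a=cs['image'][140:290,110:280]; b=ct['image'][90:240,130:300]
cv2.imwrite('pics/g9.png',cv2.resize(np.hstack([a,b])[:,:,::-1],None,fx=2.3,fy=2.3))
print(proj(cs,(637.5,161.8,154)),proj(cs,(637.5,161.8,125)))
E
```

```text
t: 34.78
position: [455.1, 86.6, 171.2]
orientation: [-3.034, 0.801, -0.006]
ft_force: [0.2, -0.1, -1.5]
opening: 40.4
grasp_force: 60.6
t: 35.4
position: [637.9, 162.0, 161.4]
orientation: [3.032, -0.802, -0.011]
ft_force: [-1.0, -0.3, -0.9]
opening: 40.7
grasp_force: 60.7
t: 36.02
position: [637.3, 161.4, 143.3]
orientation: [-3.037, 0.802, -0.002]
ft_force: [-0.0, 0.4, -0.2]
opening: 40.2
grasp_force: 60.7
(36.025, array([637.3, 161.4, 143.3]), array([-0. ,  0.4, -0.2]), 40.2, 60.7, array([ 0.55,  0.2 ,  0.1 ,  0.  , -1.47,  0.5 ]))
[185.86 218.38   0.71] [188.47 230.85   0.69]
```

View pics/g9.png

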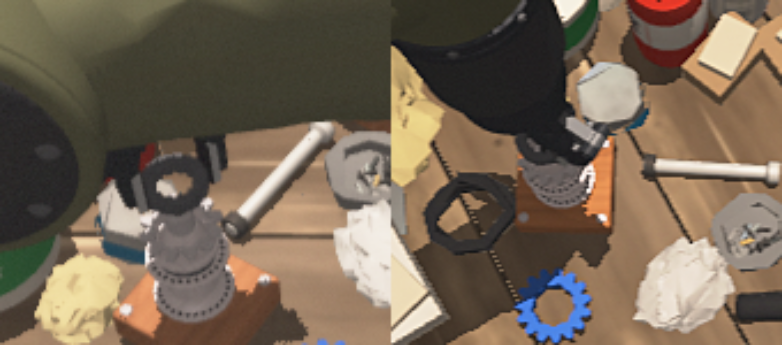

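The narrow ring is held over the axle. Its bore centre is near scene (187,219) against a predicted (186,218), so it is aligned. Lowering.

```bash
python3 -m pendant '[[0,0,-0.5,0,0,0,220],[0,0,-1,0,0,0,220],[0,0,-1.6,0,0,0,220],[0,0,-1.6,0,0,0,220]]'
python3 -m pendant '[[0,0,-0.2,0,0,0,220],[0,0,-0.4,0,0,0,220],[0,0,-0.4,0,0,0,220]]'
python3 -m pendant '[[0,0,-0.2,0,0,0,220],[0,0,-0.3,0,0,0,220],[0,0,-0.3,0,0,0,220]]'
```

```text
t: 36.62
position: [636.7, 161.2, 125.2]
orientation: [3.036, -0.802, -0.002]
ft_force: [0.3, -0.1, 0.4]
opening: 40.7
grasp_force: 60.7
t: 37.0
position: [637.1, 161.3, 122.1]
orientation: [3.037, -0.802, -0.0]
ft_force: [-0.4, 0.6, -0.1]
opening: 40.7
grasp_force: 60.7
t: 37.38
position: [637.1, 161.3, 119.1]
orientation: [3.037, -0.802, -0.0]
ft_force: [0.7, -0.1, -1.0]
opening: 40.1
grasp_force: 60.7
```

```bash
python3 -m pendant '[[0,0,-0.2,0,0,0,220],[0,0,-0.4,0,0,0,220],[0,0,-0.4,0,0,0,220]]'
python3 -m pendant '[[0,0,-0.2,0,0,0,220],[0,0,-0.4,0,0,0,220],[0,0,-0.4,0,0,0,220]]'
python3 -m pendant '[[0,0,-0.2,0,0,0,220],[0,0,-0.3,0,0,0,220],[0,0,-0.3,0,0,0,220]]'
python3 -m pendant '[[0,0,-0.1,0,0,0,220],[0,0,-0.2,0,0,0,220],[0,0,-0.2,0,0,0,220]]'
```

```text
t: 37.75
position: [637.0, 161.3, 114.9]
orientation: [3.037, -0.802, -0.001]
ft_force: [-0.0, 0.7, -0.4]
opening: 40.5
grasp_force: 60.7
t: 38.12
position: [637.0, 161.3, 110.9]
orientation: [3.037, -0.802, -0.001]
ft_force: [0.6, -1.4, -0.7]
opening: 40.7
grasp_force: 60.7
t: 38.5
position: [637.1, 161.3, 108.1]
orientation: [3.037, -0.802, -0.0]
ft_force: [-0.0, 0.3, -0.7]
opening: 40.7
grasp_force: 60.7
t: 38.88
position: [637.3, 161.3, 107.8]
orientation: [-3.037, 0.802, -0.002]
ft_force: [-2.7, 0.4, 5.5]
opening: 40.3
grasp_force: 63.9
```

Seated at 107.8, against an expected 107.7. Releasing, retreating and looking.

```bash
python3 -m pendant '[[0,0,0.2,0,0,0,220],[0,0,0.2,0,0,0,100],[0,0,0.2,0,0,0,0],[0,0,0.2,0,0,0,0],[0,0,0.2,0,0,0,0]]'
python3 -m pendant '[[0,0,4,0,0,0,0],[0,0,9,0,0,0,0],[0,0,12,0,0,0,0],[-5,4,12,0,0,0,0],[-9,8,12,0,0,0,0]]'
python3 -m pendant '[[-5,5,0,0,0,0,0],[-9,9,0,0,0,0,0],[-12,14,0,0,0,0,0],[-15,18,0,0,0,0,0],[-18,22,0,0,0,0,0]]'
python3 -m pendant '[[0,0,0,0,0,0,0],[0,0,0,0,0,0,0],[0,0,0,0,0,0,0]]'
python3 - <<'E'
from h import *
print(st()); cs=cap('scene','s10.png');ct=cap('top','t10.png'); a=cs['image'][100:320,150:400]; b=ct['image'][110:330,160:410]
cv2.imwrite('pics/g10.png',cv2.resize(np.hstack([a,b])[:,:,::-1],None,fx=1.6,fy=1.6))
E
```

```text
t: 39.5
position: [637.1, 161.3, 108.2]
orientation: [3.037, -0.802, -0.0]
ft_force: [0.4, -0.2, -0.4]
opening: 85.5
grasp_force: 0.0
t: 40.12
position: [546.2, 241.8, 228.5]
orientation: [-3.036, 0.805, -0.0]
ft_force: [0.9, 1.1, 1.0]
opening: 85.3
grasp_force: 0.0
t: 40.75
position: [365.8, 462.6, 228.5]
orientation: [-3.037, 0.802, -0.0]
ft_force: [0.1, 1.1, 0.6]
opening: 85.7
grasp_force: 0.0
t: 41.12
position: [367.9, 460.6, 228.5]
orientation: [-3.037, 0.804, -0.0]
ft_force: [0.4, -0.4, -0.3]
opening: 85.6
grasp_force: 0.0
(41.125, array([367.9, 460.6, 228.5]), array([ 0.4, -0.4, -0.3]), 85.6, 0.0, array([ 1.24,  0.01,  0.05,  0.  , -1.61, -0.18]))
```

View pics/g10.png

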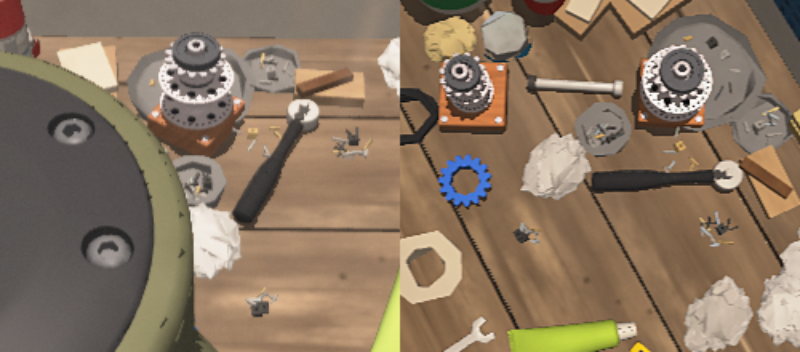

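Both stacks look right: top (198,154) is the little sprocket with the narrow ring, and top (336,153) is the big sprocket with the wide ring. The ratchet and axle haven't moved. Handing in.

```bash
python3 -c "
from bench import r
print(r.job_done())"
```

```text
the job is handed in; nothing more can be done
None
```

I handed the job in at about 41 s, but it returned no verdict: the big sprocket with the wide lockring is on the large-flange hub, the little sprocket with the narrow lockring is on the small-flange hub, and the ratchet and loose axle were left untouched.

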